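# Refill the antiscale dosing unit and hold its purge knob pressed

### The arm

A 6-joint arm with a two-finger parallel gripper is mounted at the origin on the work surface. World frame = base frame: x ahead of the robot, y to its left, z up, the work surface at z = 0. Lengths are in m, angles in rad, forces in N, time in s.
With the tool pointing down it reaches from about 0.3 to 0.825 m from the base axis. Payload 5.4 kg.
Tool frame: the origin (TCP) lies at the very end of the fingers, on their centre line; the grasp point (between the pads) lies 19 mm behind it; z points along the fingers, x is the direction in which the jaws open and shut, and the axes are right-handed (so a half turn about z gives the same grasp; the last joint's range is limited). The gripper opens to 92 mm and grips with 3 to 60 N. Pads are 20 mm wide; open, the fingers measure 128 mm over their backs; the gripper's body (75 mm by 189 mm) begins 69 mm behind the grasp point.
Start: joints at [1.033, 0.158, 1.597, -0, 1.386, -0.21], TCP at [0.185, 0.544, 0.215] pointing down, gripper open.
Joint ranges: [-2.91, 2.91], [-0.94, 2.29], [0.18, 2.7], [-1.29, 4.43], [0.17, 2.64], [-3, 3]. Speed limits (rad/s): [2.57, 2.57, 3.14, 3.14, 3.14, 3.14].

### API

Orientations are given as a rotation vector (axis times angle).
In Python, from workcell import bot gives the robot as it stands. Calls block until the motion is done:
- bot.goto(position, orientation): joint-space move of the TCP to a pose.
- bot.line_to(position, rot=None, max_speed=0.15): straight line of the TCP; rot=None keeps the orientation; max_speed is the mean speed in m/s.
- bot.set_joints(angles): joint-space move.
- bot.set_gripper(opening, newtons=None): opening from 0.0 (shut) to 1.0 (fully open); newtons is the grip in N (None keeps the last); returns when the fingers have stopped.
- bot.hold(seconds).
- bot.inverse_kinematics(position, orientation): joint angles nearest the present ones, or None.
- bot.read_camera(name): name is "scene" or "top" or "wrist"; returns a dict with "pixels" (420x560x3 uint8, blue, green, red), "fx", "fy", "cx", "cy" (pixels), "k1" (the pictures are not rectified: a ray, as slopes to the right and down, at radius r is drawn at 1 + k1 r^2 times it, then the intrinsics apply), "R" (3x3) and "t" (3): a world point X has camera coordinates R X + t. Camera axes: x right, y down, z forward; pixel columns grow to the right and rows downward; lengths in m; the calibration is good to about 2 mm. A picture is of the moment at which its call begins. There is no depth.
A pose or a line that the arm cannot do raises bot.MotionError and nothing moves.
- bot.job_done(): hands the job in, once; it reports no verdict.
Readings, each from a call of its own:
- bot.current_clock(): time.
- bot.current_joints(): joint angles.
- bot.current_joint_vel(): joint speeds.
- bot.current_effort(): joint torques, N m.
- bot.current_ee_pos(): TCP position.
- bot.current_tool_rot(): TCP orientation.
- bot.current_contact_force(): force on the tool from outside, world axes, zero at the start.
- bot.current_ft_torque(): the same for the moment, N m.
- bot.current_opening(): opening from 0.0 (shut) to 1.0 (fully open).
Only numpy, scipy, OpenCV 4.12 (cv2) and the standard library are available. Lean on these libraries where they do the work, as an engineer would, in place of code of your own. Each camera call takes 0.05 s, during which the arm holds its last target.

### The job

Refill the dosing unit: tip all six balls out of the blue scoop into the open pot and stand the empty scoop upright on the shelf again. Then put the black knob on the valve's D-shaped spindle, turned so that flat meets flat and pushed fully home, press the spindle in and finish while still holding the knob pressed down with the gripper to purge the air. Leave the stopper, the clip and the tub where they are.

Things in the scene. Friction and masses are not known exactly. Their poses are not given: they have to be found in the camera images.
- pot_in (a point): Dosing pot: open-topped round pale tank, fixed on the left part of the dosing unit's grey plinth (170 x 345 x 30 mm). The point is the centre of the pot's inner floor, 35 mm above the shelf. Inner radius 62 mm, wall 4 mm, rim 75 mm above this point (110 mm above the shelf). The plinth's long side lies along this frame's y.
- valve: Fixed round black valve, 72 mm wide, 20 mm high, on the right part of the plinth, 175 mm from the pot's centre; origin at the centre of its underside, 30 mm above the shelf, z up. The spindle stands upright in its middle. A red bar on its top points to +x, the side of the spindle's flat.
- spindle_tip (a point): Centre of the top end of the steel D-shaped valve spindle, 72 mm above the shelf at rest; axes as valve. It is 20 mm in diameter with one flat, painted red, 2 mm from the axis on the +x side. It stands 22 mm out of the valve; its end is chamfered 1.5 mm (0.5 mm at the flat). It does not turn, but is sprung up and down.
- spindle (a joint): How far the spindle is pushed down into the valve, m: 0 up (rest) to 0.006 fully in. The spring pushes back with 3 N at the start of the travel and 9 N fully in, and lifts the spindle again when let go.
- knob: Black knob, loose, standing on its foot on the shelf, 48 mm tall, about 50 g: round skirt 44 mm wide, 16 mm high; on it an upright grip bar 40 mm long (x), 14 mm wide (y), from 16 to 48 mm above the foot. A white line from the middle of the bar's top to its +x end shows the +x side. Origin at the centre of its underside.
- knob_grip (a point): The point to pinch the knob: on its axis in the grip bar, 38 mm above the foot, fingers closing across the bar's 14 mm (along y); lower down the fingertips would meet the skirt. Axes as knob.
- knob_foot (a point): Centre of the knob's underside. Here opens a blind D-shaped bore, 14 mm deep, 11.4 mm radius, flat 3.3 mm from the axis on the +x (white line) side. It slides freely over the spindle (1.3 mm play) only when knob +x and spindle +x point the same way within about 8 degrees; further off it binds, half a turn off it is blocked. Home, the tip meets the bore's end 14 mm above this point.
- scoop_grip (a point): Where to pinch the blue scoop (loose, upright on the shelf, about 100 g): in its handle bar, 80 mm above its underside. The bar lies along the scoop's x, 12 mm wide (y), 20 mm high, top 90 mm above the underside, from x = -21 to +39 mm of this point, free beneath, on a post at its +x end. Below: floor 72 x 60 mm, 3 mm thick, walls 45 mm high.
- scoop_lip (a point): Middle of the scoop's pouring lip, at the top of a ramp that rises at 25 degrees from the floor's -x end: 85 mm towards the scoop's -x from scoop_grip and 57 mm below it; 23 mm above the shelf when it stands. Axes as scoop_grip. Balls roll out when it is tilted lip down by well over 25 degrees; 50 empties it.
- tub: Closed turquoise twist-cap tub, 80 mm wide, 65 mm tall, loose bystander; origin at the centre of its underside.
- stopper: White silicone drain stopper, 46 mm wide, 26 mm tall, loose bystander on the shelf; origin at the centre of its underside.
- clip: Chrome spring clip, 60 x 30 mm, 20 mm tall, loose bystander on the shelf; origin at the centre of its underside.
- ball0_center (a point): Centre of one of the six cream-white antiscale balls, 20 mm in diameter, 11 g, lying loose in the scoop at the start.
- ball1_center (a point): Centre of one of the six cream-white antiscale balls, 20 mm in diameter, 11 g, lying loose in the scoop at the start.
- ball2_center (a point): Centre of one of the six cream-white antiscale balls, 20 mm in diameter, 11 g, lying loose in the scoop at the start.
- ball3_center (a point): Centre of one of the six cream-white antiscale balls, 20 mm in diameter, 11 g, lying loose in the scoop at the start.
- ball4_center (a point): Centre of one of the six cream-white antiscale balls, 20 mm in diameter, 11 g, lying loose in the scoop at the start.
- ball5_center (a point): Centre of one of the six cream-white antiscale balls, 20 mm in diameter, 11 g, lying loose in the scoop at the start.
There are look-alikes about, which are no part of the job. Several things look just like the part that bears scoop_grip: the one meant starts nearest to the robot's base. Several things have the shape of the knob; the one meant has the colours described above.

How it is judged:
By the outcome, as a careful person would: the job done as asked, in the order asked, and still so for the second after the job is handed in, while the arm keeps its last pose, push and grip.
It also fails if it takes over 72 s, if anything falls off the work surface, if the arm or the gripper's body presses on something with over 40 N, if the wrist force passes 120 N, or if a joint passes its speed limit or range.

## Working session

There is one attempt and no reset: what is moved stays moved. The work goes in short steps, each a Python script; the robot and the scene stay as the last script left them, time stands still between calls to the robot, and variables do not carry over. Pictures are saved under pics/ and viewed, and the job is handed in when it is done.

```bash
ls; mkdir -p pics; python3 - <<'E'
from workcell import bot
import cv2
for n in ["scene","top","wrist"]:
    c=bot.read_camera(n); cv2.imwrite(f"pics/{n}0.png",c["pixels"])
    print(n,c["fx"],c["fy"],c["cx"],c["cy"],c["k1"],c["R"],c["t"])
print(bot.current_clock(),bot.current_tool_rot(),bot.current_ee_pos())
E
```

```text
pics
scene 483.23556999487886 483.23556999487886 277.19790873003836 210.14879311897107 -0.05143600805734036 [[ 0.73838576  0.67419182  0.01587048]
 [ 0.39378794 -0.41193943 -0.82172804]
 [-0.54746464  0.61300188 -0.56965881]] [-0.47355371 -0.14209741  1.56178766]
top 504.4850361166997 504.4850361166997 269.72306898938984 213.98375565581136 -0.15833929171870967 [[-0.01810759 -0.99978391 -0.01020988]
 [-0.98533676  0.01957682 -0.16949401]
 [ 0.16965726  0.00699104 -0.98547833]] [0.0715838  0.57641937 1.40011802]
wrist 327.86835152955194 327.86835152955194 280.63047556210563 206.23343089387274 0.012312149270975173 [[ 3.22971651e-01  9.46408385e-01 -6.93136130e-04]
 [ 9.09755786e-01 -3.10261558e-01  2.75829977e-01]
 [ 2.60832750e-01 -8.97158477e-02 -9.61206192e-01]] [-0.5740846  -0.03081661  0.39148432]
0.15 [ 2.55365061e+00  1.82886368e+00 -2.09245849e-03] [0.18489464 0.54394635 0.21384786]
```

View pics/scene0.png

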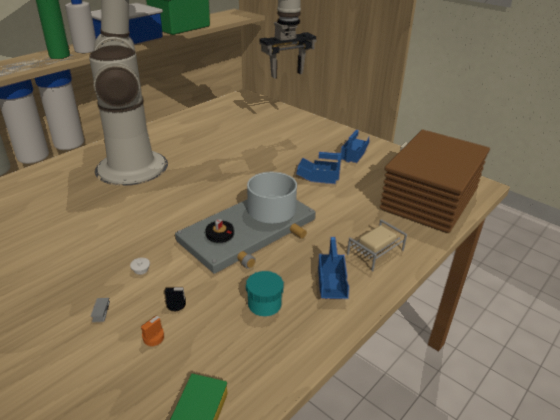

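View pics/top0.png

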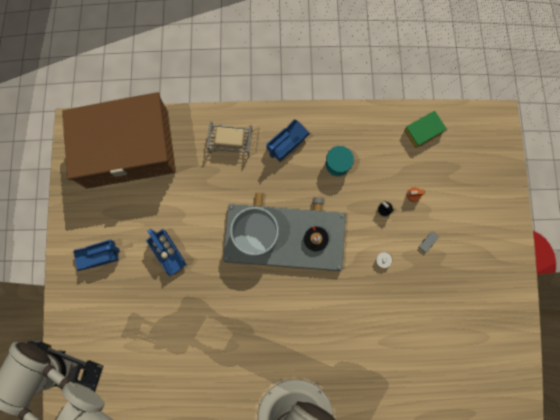

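View pics/wrist0.png

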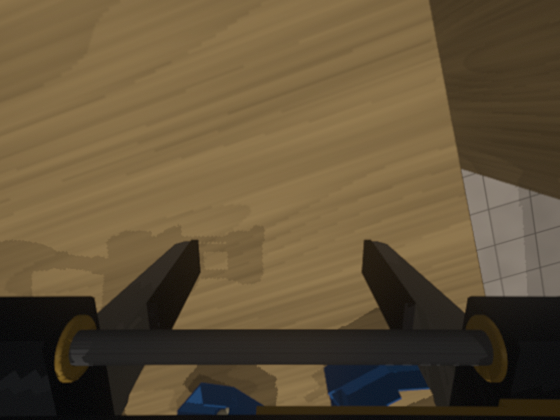

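The top view shows three blue scoops, at (97,255), (165,252) and (288,140). The one at (165,252) is nearest the base (about (295,410)) and holds pale balls. Of the knob shapes, the black one is at (385,209) and the orange one at (415,194). I'll confirm both picks in enlarged crops.

```bash
cat > h.py <<'E'
import numpy as np, cv2
from workcell import bot
def und(c,u,v):
    K=np.array([[c["fx"],0,c["cx"]],[0,c["fy"],c["cy"]],[0,0,1.]])
    p=cv2.undistortPoints(np.array([[[u,v]]],float),K,np.array([c["k1"],0,0,0,0.]))
    return p[0,0]
def pix(c,u,v,z):
    a,b=und(c,u,v); R=np.array(c["R"]);t=np.array(c["t"])
    d=R.T@np.array([a,b,1]); o=-R.T@t
    return o+d*(z-o[2])/d[2]
def proj(c,X):
    p=np.array(c["R"])@np.array(X)+np.array(c["t"]); a,b=p[0]/p[2],p[1]/p[2]
    s=1+c["k1"]*(a*a+b*b); return np.array([c["cx"]+c["fx"]*a*s,c["cy"]+c["fy"]*b*s])
def crop(img,u0,v0,u1,v1,s,name):
    cv2.imwrite(name,cv2.resize(img[v0:v1,u0:u1],None,fx=s,fy=s,interpolation=cv2.INTER_CUBIC))
E
python3 - <<'E'
import cv2,numpy as np
from h import crop
t=cv2.imread("pics/top0.png")
def c(img,u,v,w,h,W,H): return cv2.resize(img[v:v+h,u:u+w],(W,H),interpolation=cv2.INTER_CUBIC)
a=c(t,130,215,80,75,400,375); b=c(t,350,180,80,75,400,375)
a2=c(t,215,190,140,80,800,457//1)
cv2.imwrite("pics/c1.png",np.hstack([a,b])); cv2.imwrite("pics/c2.png",a2)
E
```

```text
(no output)
```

View pics/c1.png

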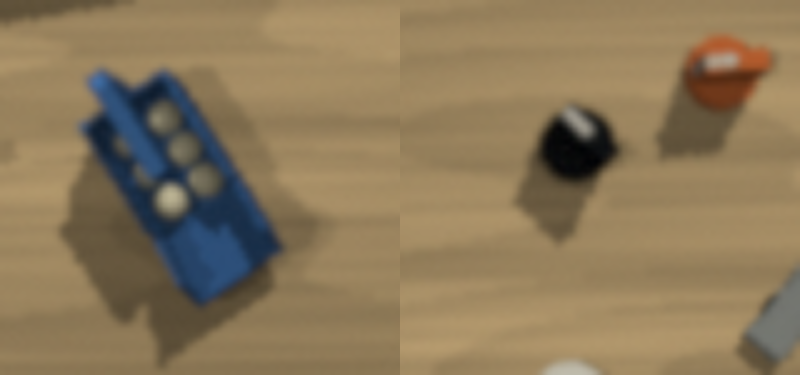

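View pics/c2.png

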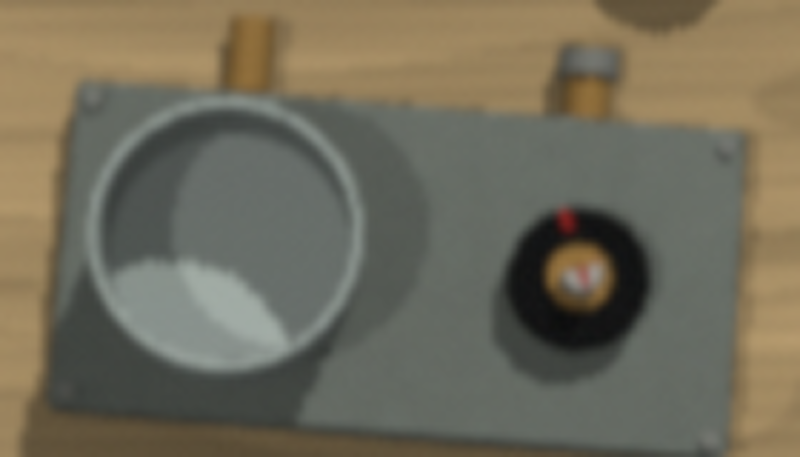

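The crops confirm both picks. The scoop at (165,252) holds six balls, its lip points lower right at about (178,271), and its handle runs from (149,231) to (162,250). The knob at (385,209) is black with a white line pointing up-left.

```bash
python3 - <<'E'
from h import *
c=bot.read_camera("top"); np.set_printoptions(precision=4,suppress=True)
f=lambda u,v,z: print((u,v,z),pix(c,u,v,z))
print("handle +x end, -x end"); f(130+95/5,215+78/5,.09); f(130+158/5,215+172/5,.09)
print("lip corners"); f(130+203/5,215+303/5,.025); f(130+280/5,215+250/5,.025)
print("back corners top of walls"); f(130+85/5,215+125/5,.048); f(130+165/5,215+75/5,.048)
k=140/800
print("pot rim l r t b"); 
for a,b in [(88,232),(364,228),(225,95),(225,373)]: f(215+a*k,190+b*k,.11)
print("valve l r t b")
for a,b in [(507,278),(650,278),(578,206),(578,350)]: f(215+a*k,190+b*k,.05)
print("redbar"); f(215+568*k,190+220*k,.05)
print("plinth corners")
for a,b in [(80,83),(748,133),(728,455),(50,408)]: f(215+a*k,190+b*k,.03)
print("knob line");f(350+595/5-80,180+132/5,.048);f(350+565/5-80,180+108/5,.048)
f(350+577/5-80,180+145/5,.03)
print("tub etc");f(339,160,.065);f(384,260,.026);f(429,242,.02);f(97,255,.03);f(415,194,.04)
E
```

```text
handle +x end, -x end
(149.0, 230.6, 0.09) [0.5301 0.4004 0.09  ]
(161.6, 249.4, 0.09) [0.4765 0.3635 0.09  ]
lip corners
(170.6, 275.6, 0.025) [0.4068 0.3508 0.025 ]
(186.0, 265.0, 0.025) [0.4369 0.3059 0.025 ]
back corners top of walls
(147.0, 240.0, 0.048) [0.5088 0.4163 0.048 ]
(163.0, 230.0, 0.048) [0.5371 0.3697 0.048 ]
pot rim l r t b
(230.4, 230.6, 0.11) [0.5232 0.1688 0.11  ]
(278.7, 229.9, 0.11) [0.5226 0.0364 0.11  ]
(254.375, 206.625, 0.11) [0.5887 0.1022 0.11  ]
(254.375, 255.27499999999998, 0.11) [0.4542 0.104  0.11  ]
valve l r t b
(303.725, 238.65, 0.05) [ 0.5044 -0.035   0.05  ]
(328.75, 238.65, 0.05) [ 0.5029 -0.1064  0.05  ]
(316.15, 226.05, 0.05) [ 0.5399 -0.0716  0.05  ]
(316.15, 251.25, 0.05) [ 0.4676 -0.0693  0.05  ]
redbar
(314.4, 228.5, 0.05) [ 0.5329 -0.0664  0.05  ]
plinth corners
(229.0, 204.525, 0.03) [0.6115 0.1795 0.03  ]
(345.9, 213.275, 0.03) [ 0.5787 -0.1617  0.03  ]
(342.4, 269.625, 0.03) [ 0.4149 -0.1448  0.03  ]
(223.75, 261.4, 0.03) [0.4453 0.1955 0.03  ]
knob line
(389.0, 206.4, 0.048) [ 0.5934 -0.286   0.048 ]
(383.0, 201.6, 0.048) [ 0.6079 -0.2692  0.048 ]
(385.4, 209.0, 0.03) [ 0.5891 -0.2791  0.03  ]
tub etc
(339, 160, 0.065) [ 0.7302 -0.1437  0.065 ]
(384, 260, 0.026) [ 0.4399 -0.2677  0.026 ]
(429, 242, 0.02) [ 0.4897 -0.4066  0.02  ]
(97, 255, 0.03) [0.4687 0.5711 0.03  ]
(415, 194, 0.04) [ 0.6305 -0.3681  0.04  ]
```

```bash
cat >> h.py <<'E'
from scipy.spatial.transform import Rotation as Rn
# scoop/knob-like pose: az = azimuth of object's +x, pitch=lip-down tilt (rad). tool x = flip*object y
def orient(az,pitch=0.,flip=1):
    o=Rn.from_euler('z',az)*Rn.from_euler('y',-pitch)
    M=o.as_matrix(); x=flip*M[:,1]; z=-M[:,2]; y=np.cross(z,x)
    return Rn.from_matrix(np.c_[x,y,z]).as_rotvec(), o
def tcp(grasp,az,pitch=0.,flip=1):
    rv,o=orient(az,pitch,flip)
    return np.array(grasp)+0.019*Rn.from_rotvec(rv).as_matrix()[:,2], rv
E
python3 - <<'E'
from h import *
np.set_printoptions(precision=4,suppress=True)
az=np.radians(33.5)
p,rv=tcp([.4945,.3765,.20],az)
bot.set_gripper(0.55)
bot.goto(p,rv)
print(bot.current_clock(),bot.current_joints(),bot.current_ee_pos())
c=bot.read_camera("wrist"); cv2.imwrite("pics/w1.png",c["pixels"])
g=np.array([.4945,.3765,.08]);o=Rn.from_euler('z',az)
for q in [(0,0,0.01),(.039,0,.01),(-.021,0,.01),(-.085,0,-.057)]: print(q,proj(c,g+o.apply(q)))
# az feasibility for pour
for pz in np.radians([0,30,55,60]):
  lip=np.array([.525,.103,.12]); a=np.radians(11)
  rv2,oo=orient(a,pz); gr=lip-oo.apply([-.085,0,-.057]); P,rv2=tcp(gr,a,pz)
  print(pz,gr,bot.inverse_kinematics(P,rv2))
E
```

```text
2.2833 [ 0.4576  0.3018  1.4955  0.0004  1.3443 -1.698 ] [0.494  0.3771 0.1811]
(0, 0, 0.01) [280.0603 209.3795]
(0.039, 0, 0.01) [280.1242 252.543 ]
(-0.021, 0, 0.01) [280.0236 184.6983]
(-0.085, 0, -0.057) [279.9793 104.1857]
0.0 [0.6084 0.1192 0.177 ] [-0.0011  0.3182  1.5221  0.      1.3012 -1.7639]
0.5235987755982988 [0.5693 0.1116 0.2119] [-0.0894 -0.1787  2.0583  0.2017  0.7658 -1.9624]
0.9599310885968813 [0.527  0.1034 0.2223] [-0.2329 -0.5637  2.4953  0.8905  0.4494 -2.6636]
1.0471975511965976 [0.5183 0.1017 0.2221] [-0.2728 -0.6324  2.5802  1.1368  0.4421 -2.9134]
```

View pics/w1.png

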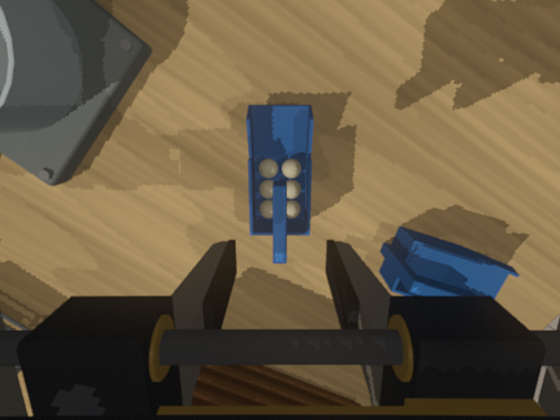

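The wrist view matches the prediction: handle tip at row 185, lip at row 104, centred on column 280, with six balls at about (268-292, 168-209). Next I'll check the pour's feasibility over azimuth.

```bash
python3 - <<'E'
from h import *
np.set_printoptions(precision=2,suppress=True)
for fl in (1,-1):
 for a in range(-60,121,20):
  out=[]
  for pz in np.radians([0,25,40,55]):
   lip=np.array([.522,.103,.12]); ar=np.radians(a)
   oo=orient(ar,pz)[1]; lip=lip+0.01*oo.apply([1,0,0])
   P,rv2=tcp(lip-oo.apply([-.085,0,-.057]),ar,pz,fl)
   out.append(bot.inverse_kinematics(P,rv2))
  print(fl,a,*[None if o is None else np.array(o) for o in out])
print(bot.current_joints(), bot.inverse_kinematics(*tcp([.4945,.3765,.08],np.radians(33.5),0,-1)))
E
```

```text
1 -60 [-0.18  0.19  1.67 -0.    1.28 -0.7 ] [ 0.08  0.05  1.82 -0.44  1.12 -0.28] [ 0.26  0.05  1.88 -0.76  1.13  0.04] [ 0.42  0.13  1.9  -1.04  1.23  0.34]
1 -40 [-0.13  0.26  1.59 -0.    1.29 -1.  ] [ 0.05 -0.01  1.88 -0.36  0.98 -0.66] [ 0.2  -0.09  2.02 -0.72  0.88 -0.29] [ 0.37 -0.09  2.13 -1.14  0.91  0.16]
1 -20 [-0.08  0.31  1.54 -0.    1.3  -1.3 ] [ 0.01 -0.06  1.92 -0.2   0.87 -1.11] [ 0.1  -0.23  2.14 -0.48  0.64 -0.82] [ 0.21 -0.33  2.33 -1.08  0.52 -0.21]
1 0 [-0.03  0.33  1.51 -0.    1.3  -1.6 ] [-0.04 -0.08  1.95  0.02  0.84 -1.62] [-0.05 -0.32  2.21  0.06  0.56 -1.66] [-0.06 -0.53  2.46  0.2   0.26 -1.8 ]
1 20 [ 0.03  0.33  1.5  -0.    1.31 -1.89] [-0.09 -0.08  1.95  0.23  0.89 -2.12] [-0.19 -0.32  2.21  0.54  0.71 -2.43] [-0.35 -0.54  2.47  1.02  0.66 -2.93]
1 40 [ 0.07  0.31  1.53 -0.    1.3  -2.2 ] [-0.13 -0.06  1.93  0.38  1.   -2.56] [-0.3  -0.24  2.15  0.73  0.95 -2.92] [-0.51 -0.36  2.35  1.08  1.05  2.97]
1 60 [ 0.11  0.27  1.59 -0.    1.29 -2.51] [-0.15 -0.02  1.88  0.45  1.15 -2.93] None [-0.55 -0.11  2.15  1.    1.33  2.74]
1 80 [ 0.14  0.2   1.66 -0.    1
[... 1301 characters left out ...]
.11  0.27  1.59 -0.    1.29  0.64] [-0.15 -0.02  1.88  0.45  1.15  0.21] [-0.35 -0.11  2.04  0.75  1.19 -0.11] [-0.55 -0.11  2.15  1.    1.33 -0.41]
-1 80 [ 0.14  0.2   1.66 -0.    1.28  0.31] [-0.16  0.04  1.83  0.45  1.3  -0.12] [-0.35  0.03  1.89  0.7   1.41 -0.36] [-0.51  0.11  1.93  0.88  1.56 -0.57]
-1 100 [ 0.15  0.12  1.75 -0.    1.27 -0.03] [-0.16  0.1   1.76  0.42  1.44 -0.42] [-0.32  0.17  1.74  0.6   1.6  -0.59] [-0.44  0.31  1.7   0.75  1.76 -0.72]
-1 120 [ 0.13  0.04  1.84 -0.    1.26 -0.39] [-0.13  0.15  1.7   0.34  1.56 -0.71] [-0.26  0.3   1.6   0.48  1.76 -0.82] [-0.35  0.47  1.48  0.6   1.95 -0.87]
[ 0.46  0.3   1.5   0.    1.34 -1.7 ] [ 0.46  0.43  1.58 -0.    1.13  1.44]
```

```bash
python3 - <<'E'
from h import *
np.set_printoptions(precision=4,suppress=True)
az=np.radians(33.5)
bot.goto(*tcp([.4945,.3765,.16],az,0,-1))
P,rv=tcp([.4945,.3765,.08],az,0,-1)
bot.line_to(P,rv,0.12)
print(bot.current_contact_force(),bot.current_ee_pos())
bot.set_gripper(0.0,45)
print(bot.current_opening(),bot.current_opening()*92,bot.current_contact_force())
P[2]+=.03; bot.line_to(P,rv,0.08)
print(bot.current_contact_force(),bot.current_clock())
P[2]+=.15; bot.line_to(P,rv,0.15)
for n in ["wrist","scene"]:
  c=bot.read_camera(n); cv2.imwrite(f"pics/g_{n}.png",c["pixels"])
print(bot.current_clock())
E
```

```text
[-0.5502 -0.0905  0.1589] [0.4951 0.3768 0.0618]
0.12584671768920658 11.577898027407006 [-0.4293 -0.4448  0.3115]
[-0.6271  0.5115 -1.3891] 6.9917
8.2417
```

View pics/g_wrist.png

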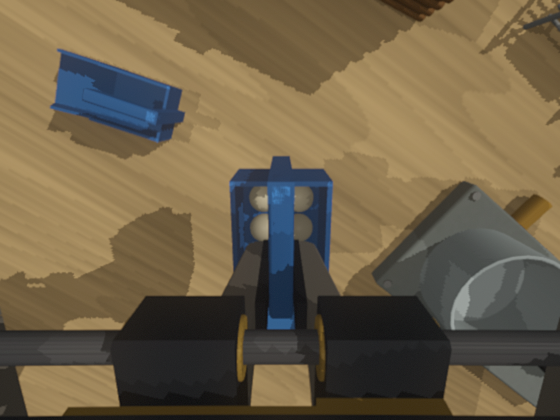

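View pics/g_scene.png

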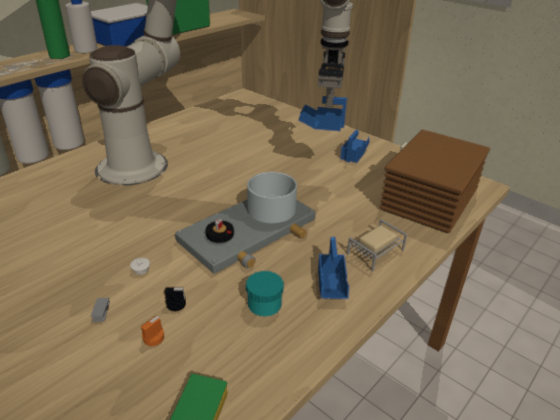

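The scoop is held level in the grip with the balls still inside. Next is the pour.

```bash
cat > pour.py <<'E'
from h import *
a=np.radians(60); pot=np.array([.522,.103,0])
def lp(pitchdeg,z,off=.01):
    p=np.radians(pitchdeg); oo=orient(a,p,-1)[1]
    lip=pot+[0,0,z]+off*np.array([np.cos(a),np.sin(a),0])
    return tcp(lip-oo.apply([-.085,0,-.057]),a,p,-1)
E
python3 - <<'E'
from pour import *
bot.goto(*lp(0,.20)); print(bot.current_clock())
c=bot.read_camera("top"); crop(c["pixels"],140,120,360,290,3.5,"pics/p0.png")
for pd,z in [(0,.15),(12,.145),(22,.13),(32,.12),(42,.115)]:
    bot.line_to(*lp(pd,z),0.12)
    print(pd,bot.current_clock(),bot.current_contact_force())
c=bot.read_camera("top"); crop(c["pixels"],140,120,360,290,3.5,"pics/p1.png")
c=bot.read_camera("scene"); crop(c["pixels"],160,60,380,230,3.5,"pics/p1s.png")
E
```

```text
9.075
0 9.6917 [ 0.49793928  1.24168925 -1.88257301]
12 10.05 [-0.41554602 -0.32888377 -1.82125723]
22 10.375 [ 0.13648977 -0.33623281 -0.86319731]
32 10.7 [ 0.11856622 -0.47264835 -0.58719461]
42 11.0333 [ 0.12420049  0.09125461 -0.80000496]
```

View pics/p1.png

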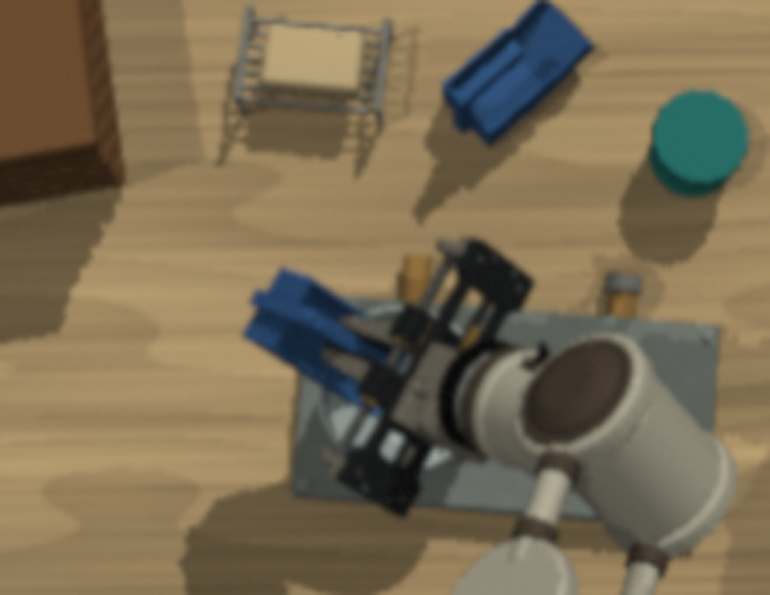

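View pics/p1s.png

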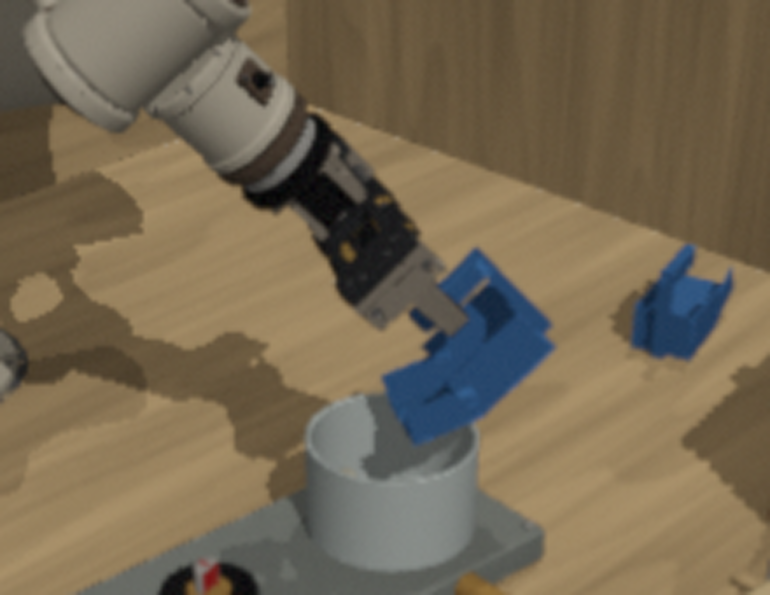

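The scene crop shows the scoop's lip over the pot opening, with nothing spilled. I'll tilt it further.

```bash
python3 - <<'E'
from pour import *
for pd,z in [(50,.115),(58,.115)]: bot.line_to(*lp(pd,z),0.1)
bot.hold(0.8); print(bot.current_clock(),bot.current_contact_force())
c=bot.read_camera("scene"); a1=c["pixels"][60:230,160:380]
c=bot.read_camera("wrist"); cv2.imwrite("pics/p2w.png",c["pixels"])
cv2.imwrite("pics/p2.png",cv2.resize(a1,None,fx=3.5,fy=3.5,interpolation=cv2.INTER_CUBIC))
E
```

```text
12.5167 [-0.2290949 -0.2000165 -0.7861636]
```

View pics/p2.png

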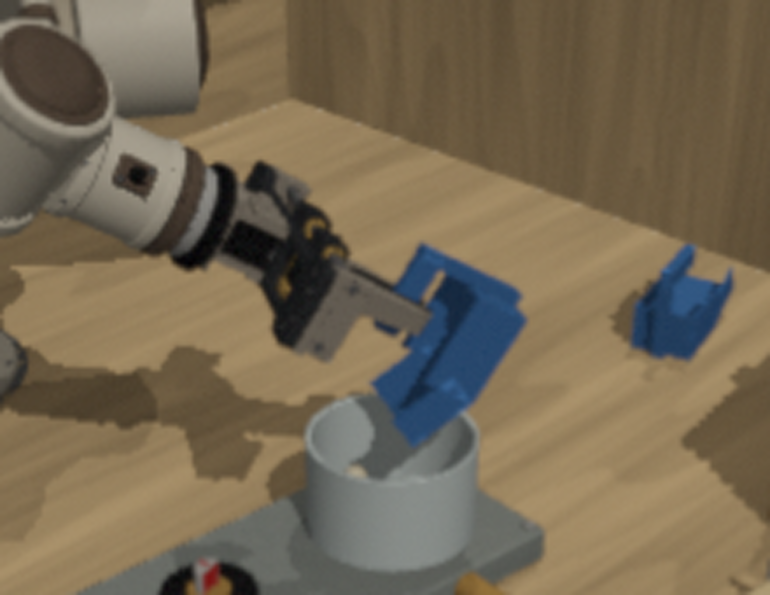

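View pics/p2w.png

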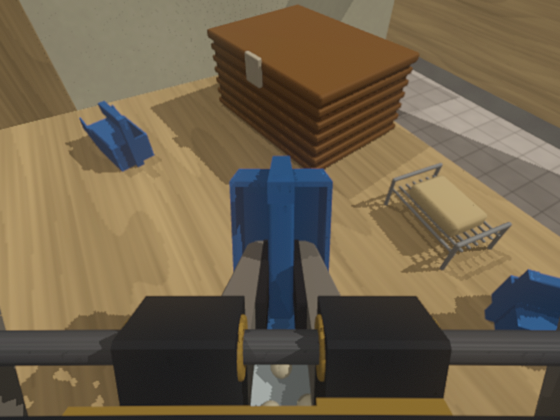

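The scoop looks empty in the wrist view, and balls are visible in the pot. I'll lift it clear and put it back on its original spot.

```bash
python3 - <<'E'
from pour import *
bot.line_to(*lp(58,.19),0.2)
bot.goto(*lp(0,.20))
az=np.radians(33.5)
P,rv=tcp([.4945,.3765,.16],az,0,-1)
bot.goto(P,rv)
c=bot.read_camera("top"); cv2.imwrite("pics/p3.png",cv2.resize(c["pixels"][190:290,130:360],None,fx=3.4,fy=3.4,interpolation=cv2.INTER_CUBIC))
P[2]=.072; bot.line_to(P,rv,0.12)
f0=bot.current_contact_force()
for z in [.067,.064,.062,.0605,.059]:
    P[2]=z; bot.line_to(P,rv,0.04); f=bot.current_contact_force(); print(z,f-f0,bot.current_ee_pos())
    if f[2]-f0[2]>1.5: break
print(bot.current_clock())
E
```

```text
0.067 [ 0.76491109  0.01571975 -0.16776637] [0.49457626 0.37657738 0.06723098]
0.064 [-0.46861401 -2.28048875  1.26543226] [0.49432196 0.37645429 0.0637931 ]
0.062 [ 0.6963494  -0.62114453  0.15444522] [0.49438863 0.37644313 0.06183006]
0.0605 [ 0.40567391 -0.47863634  3.14896018] [0.49503687 0.37665812 0.06106681]
16.8167
```

View pics/p3.png

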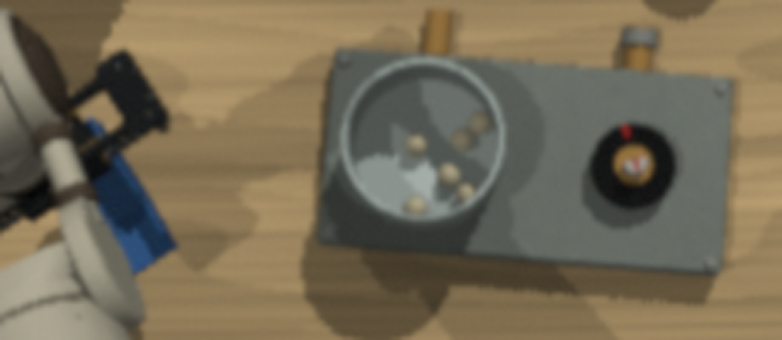

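All six balls are in the pot, at (416,143), (463,140), (480,122), (450,173), (466,190) and (416,205) in the crop. I'll release the scoop and look at the valve and knob with the wrist camera.

```bash
python3 - <<'E'
from h import *
bot.set_gripper(0.5)
az=np.radians(33.5)
P,rv=tcp([.4945,.3765,.19],az,0,-1)
bot.line_to(P,rv,0.2)
c=bot.read_camera("wrist"); cv2.imwrite("pics/s_rel.png",c["pixels"])
bot.goto(*tcp([.504,-.0705,.20],np.radians(3),0,-1)); bot.hold(.2)
c=bot.read_camera("wrist"); cv2.imwrite("pics/v1.png",c["pixels"]); np.save("v1.npy",c,allow_pickle=True)
cv2.imwrite("pics/v1c.png",cv2.resize(c["pixels"][150:270,200:360],None,fx=5,fy=5,interpolation=cv2.INTER_CUBIC))
bot.goto(*tcp([.5915,-.2775,.19],np.radians(49),0,-1)); bot.hold(.2)
c=bot.read_camera("wrist"); cv2.imwrite("pics/k1.png",c["pixels"]); np.save("k1.npy",c,allow_pickle=True)
cv2.imwrite("pics/k1c.png",cv2.resize(c["pixels"][150:270,200:360],None,fx=5,fy=5,interpolation=cv2.INTER_CUBIC))
c=bot.read_camera("top"); cv2.imwrite("pics/t4.png",c["pixels"])
print(bot.current_clock(),bot.current_joints())
E
```

```text
21.4 [-6.22197735e-01  3.89065200e-01  1.40499659e+00  4.06859258e-05
  1.34718984e+00  9.26663258e-02]
```

View pics/s_rel.png

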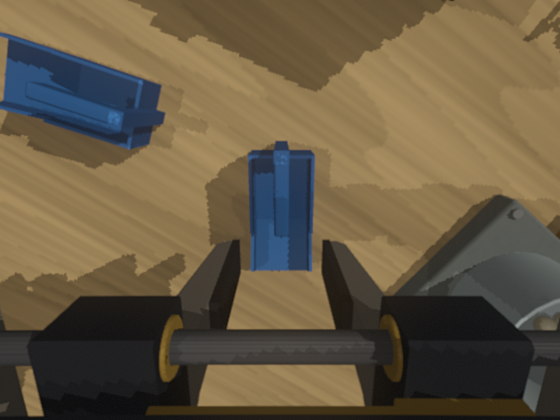

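View pics/v1c.png

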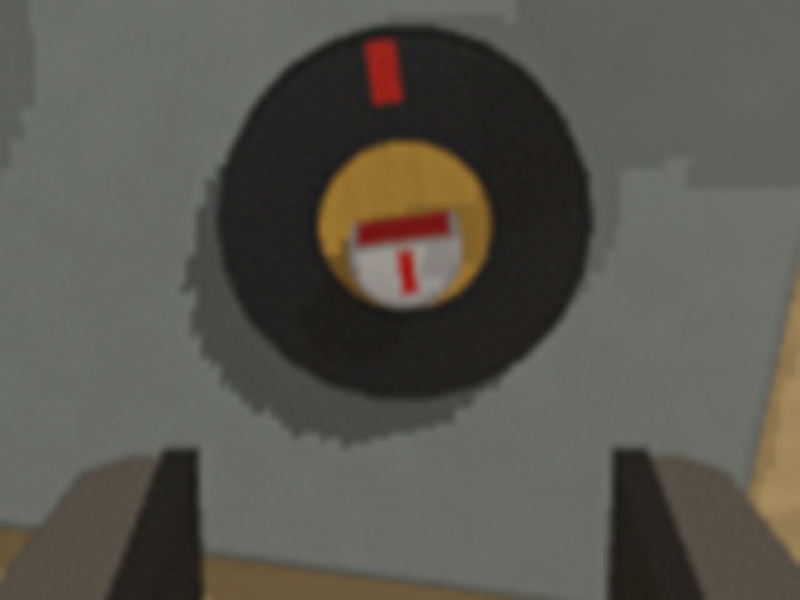

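View pics/k1c.png

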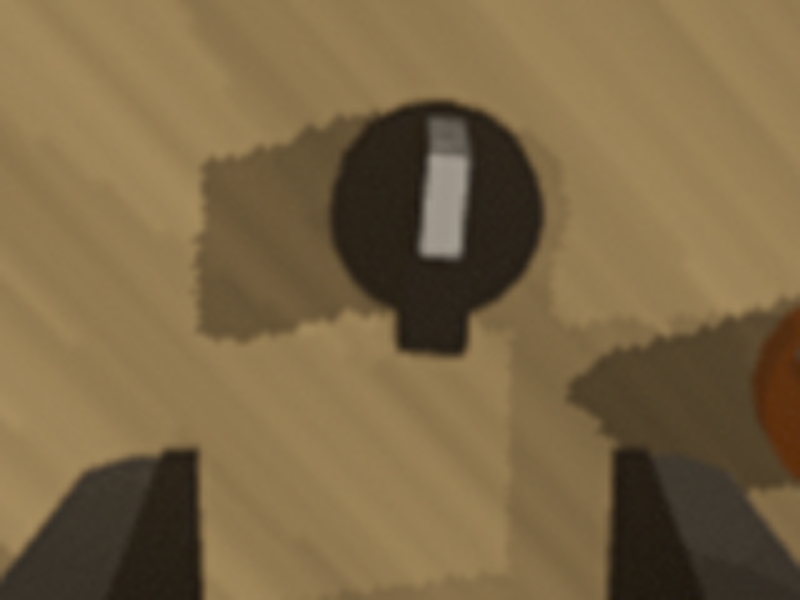

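View pics/t4.png

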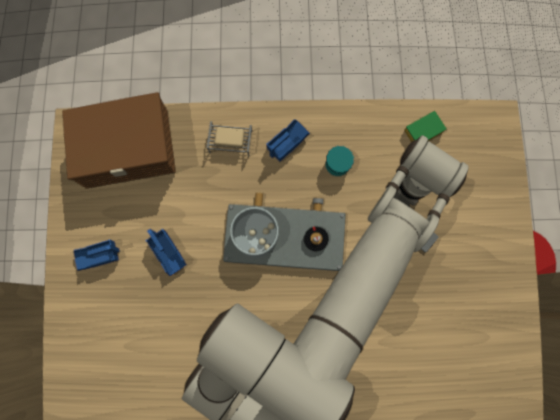

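```bash
python3 - <<'E'
from h import *
np.set_printoptions(precision=4,suppress=True)
v=np.load("v1.npy",allow_pickle=True).item(); k=np.load("k1.npy",allow_pickle=True).item()
m=lambda c,x,y,z: pix(c,200+(x-2)/5,150+(y-2)/5,z)   # resize offset
def az(a,b): d=b-a; return np.degrees(np.arctan2(d[1],d[0])),np.linalg.norm(d[:2])
print("valve")
pts=[m(v,x,y,.05) for x,y in [(219,212),(592,212),(405,25),(405,399)]]
for p in pts: print(p)
print("mean",(pts[0]+pts[1])/2,(pts[2]+pts[3])/2)
print("redbar",az(m(v,387,105,.05),m(v,381,40,.05)), "bar from centre",az(sum(pts)/4,m(v,384,72,.05)))
print("spindle: flat edge", az(m(v,357,246,.072),m(v,449,236,.072)),"line",az(m(v,410,292,.072),m(v,404,252,.072)))
for x,y in [(406,309),(347,262),(462,255),(357,246),(449,236),(403,241)]: print((x,y),m(v,x,y,.072))
print("knob line",az(m(k,441,258,.048),m(k,448,155,.048)), m(k,441,258,.048))
print("bar -x end",m(k,432,352,.048), "+x end",m(k,449,155,.048), az(m(k,432,352,.048),m(k,449,155,.048)))
print("bar end width",az(m(k,397,350,.048),m(k,466,353,.048)))
for x,y in [(331,212),(544,212),(438,100)]: print("skirt",m(k,x,y,.016))
E
```

```text
valve
[ 0.5079 -0.0344  0.05  ]
[ 0.5116 -0.1048  0.05  ]
[ 0.5449 -0.0677  0.05  ]
[ 0.4723 -0.0715  0.05  ]
mean [ 0.5098 -0.0696  0.05  ] [ 0.5086 -0.0696  0.05  ]
redbar (np.float64(8.06705408463802), np.float64(0.012080012007948029)) bar from centre (np.float64(11.232365621147474), np.float64(0.027421600553538768))
spindle: flat edge (np.float64(-80.5671516370474), np.float64(0.016308875110217964)) line (np.float64(11.250944435196102), np.float64(0.007432681712754957))
(406, 309) [ 0.4973 -0.0704  0.072 ]
(347, 262) [ 0.5054 -0.0595  0.072 ]
(462, 255) [ 0.5078 -0.0797  0.072 ]
(357, 246) [ 0.5084 -0.0611  0.072 ]
(449, 236) [ 0.5111 -0.0772  0.072 ]
(403, 241) [ 0.5098 -0.0692  0.072 ]
knob line (np.float64(45.581122738820234), np.float64(0.019500776261107623)) [ 0.5958 -0.2821  0.048 ]
bar -x end [ 0.5826 -0.2949  0.048 ] +x end [ 0.6096 -0.2683  0.048 ] (np.float64(44.562279454691435), np.float64(0.037965193141516716))
bar end width (np.float64(-43.6265469352327), np.float64(0.013046179770797944))
skirt [ 0.5801 -0.2669  0.016 ]
skirt [ 0.6129 -0.2955  0.016 ]
skirt [ 0.6116 -0.2638  0.016 ]
```

The scoop stands upright and empty. In the valve crop the red bar is at (384,72) and the spindle flat faces up. In the knob crop the white line runs from (441,258) to (448,155). I'll refine both centres by fitting contours.

```bash
cat > fit.py <<'E'
from h import *
from scipy.optimize import least_squares
def circ(c,mask_pts,z):
    P=np.array([pix(c,u,v,z)[:2] for u,v in mask_pts])
    f=lambda q,P: np.hypot(*(P-q[:2]).T)-q[2]
    q=least_squares(lambda q:f(q,P),[*P.mean(0),.03],loss="soft_l1",f_scale=.0005)
    return q.x,np.std(f(q.x,P))
def darkblob(c,cen,r,th):
    g=c["pixels"].max(2); m=(g<th).astype(np.uint8); mm=np.zeros_like(m); cv2.circle(mm,tuple(int(round(x)) for x in cen),r,1,-1); m&=mm
    cs,_=cv2.findContours(m,cv2.RETR_EXTERNAL,cv2.CHAIN_APPROX_NONE); return max(cs,key=cv2.contourArea)[:,0].astype(float)
E
python3 - <<'E'
from fit import *
np.set_printoptions(precision=4,suppress=True)
v=np.load("v1.npy",allow_pickle=True).item(); k=np.load("k1.npy",allow_pickle=True).item()
for th in (50,60,70):
    b=darkblob(v,(281,192),41,th); print("valve",circ(v,b,.05))
    b=darkblob(k,(287,192),24,th); b=b[b[:,1]<200]; print("knob skirt",circ(k,b,.016))
for n,c,zz in (("v",v,.05),("k",k,.048)):
    im=c["pixels"].astype(int)
    if n=="v": m=(im[:,:,2]>110)&(im[:,:,1]<60)
    else: m=(im.min(2)>120)
    m[:150]=0;m[230:]=0;m[:,:230]=0;m[:,330:]=0
    nl,lab,st,ce=cv2.connectedComponentsWithStats(m.astype(np.uint8))
    for i in range(1,nl):
        if st[i,4]<8: continue
        ys,xs=np.nonzero(lab==i)
        for z in ([.05,.072] if n=="v" else [.048]):
            Q=np.array([pix(c,a,b,z)[:2] for a,b in zip(xs,ys)]); w,V=np.linalg.eigh(np.cov(Q.T))
            print(n,st[i],ce[i],z,Q.mean(0),np.degrees(np.arctan2(V[1,1],V[0,1])),np.sqrt(w*12))
E
```

```text
valve (array([ 0.5082, -0.0694,  0.0351]), np.float64(0.0005391252507995069))
knob skirt (array([ 0.5968, -0.2803,  0.0205]), np.float64(0.0004032349371147769))
valve (array([ 0.5082, -0.0693,  0.0355]), np.float64(0.0005725378988032482))
knob skirt (array([ 0.5966, -0.2803,  0.0209]), np.float64(0.00038687526371810417))
valve (array([ 0.508 , -0.0693,  0.0358]), np.float64(0.0005925453998651572))
knob skirt (array([ 0.5966, -0.2803,  0.0211]), np.float64(0.00035796592374134364))
v [273 158   7  13  66] [276.2273 163.8636] 0.05 [ 0.5362 -0.0641] -169.4191169888983 [0.005  0.0112]
v [273 158   7  13  66] [276.2273 163.8636] 0.072 [ 0.5395 -0.0642] -169.41911698889837 [0.0047 0.0104]
v [272 192  18   7  75] [280.4933 195.08  ] 0.05 [ 0.5067 -0.0696] 102.15093855182492 [0.0041 0.0173]
v [272 192  18   7  75] [280.4933 195.08  ] 0.072 [ 0.5123 -0.0693] 102.15093855182488 [0.0038 0.016 ]
v [280 201   3   7  13] [281. 204.] 0.05 [ 0.498  -0.0705] -164.65862911695444 [0.0017 0.0076]
v [280 201   3   7  13] [281. 204.] 0.072 [ 0.5041 -0.0702] -164.6586291169544 [0.0016 0.007 ]
k [285 181   8  20 136] [288.4044 190.4412] 0.048 [ 0.6029 -0.2747] 45.117017992960804 [0.0063 0.0187]
```

```bash
python3 - <<'E'
from h import *
v=np.load("v1.npy",allow_pickle=True).item(); k=np.load("k1.npy",allow_pickle=True).item()
def draw(c,box,polys,name,s=10):
    u0,v0,u1,v1=box; im=cv2.resize(c["pixels"][v0:v1,u0:u1],None,fx=s,fy=s,interpolation=cv2.INTER_CUBIC)
    for P,col in polys:
        q=np.array([(proj(c,p)-[u0,v0]+.5)*s for p in P]).astype(int); cv2.polylines(im,[q],False,col,1)
    return im
def D(r,f,z,C,a,n=60):
    th0=np.arccos(f/r); th=np.linspace(th0,2*np.pi-th0,n); p=np.c_[r*np.cos(th),r*np.sin(th),0*th+z]; p=np.r_[p,p[:1]]
    return Rn.from_euler('z',a,degrees=True).apply(p)+[C[0],C[1],0]
def ring(r,z,C): 
    th=np.linspace(0,2*np.pi,80); return np.c_[C[0]+r*np.cos(th),C[1]+r*np.sin(th),0*th+z]
ims=[]
for C in [(.5075,-.0698),(.5063,-.0698)]:
    ims.append(draw(v,(238,150,322,235),[(D(.010,.002,.0705,C,10.7),(0,255,0)),(D(.0085,.0015,.072,C,10.7),(255,255,0)),(ring(.036,.05,C),(0,255,0)),(ring(.036,.03,C),(255,0,255))],"",4.7))
cv2.imwrite("pics/ov_v.png",np.hstack(ims))
ims=[]
for C in [(.5957,-.2815),(.5964,-.2808)]:
    bar=np.array([[.02,.007,.048],[.02,-.007,.048],[-.02,-.007,.048],[-.02,.007,.048],[.02,.007,.048]])
    bar=Rn.from_euler('z',45,degrees=True).apply(bar)+[*C,0]
    ims.append(draw(k,(255,160,320,230),[(bar,(0,255,0)),(ring(.022,.016,C),(0,255,0)),(ring(.022,0,C),(255,0,255))],"",6))
cv2.imwrite("pics/ov_k.png",np.hstack(ims))
E
```

```text
(no output)
```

View pics/ov_v.png

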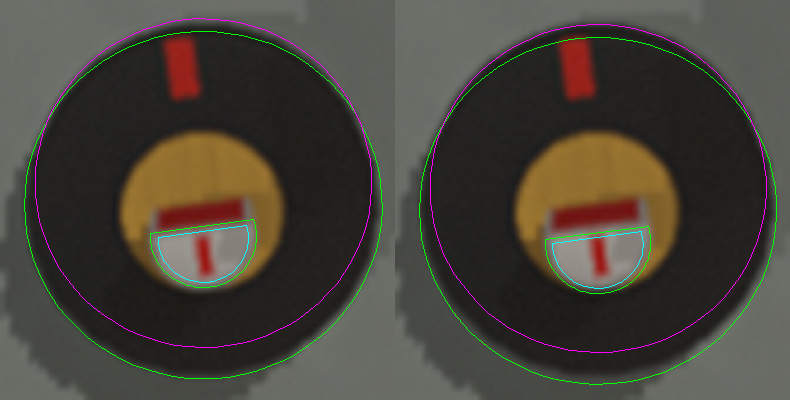

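View pics/ov_k.png

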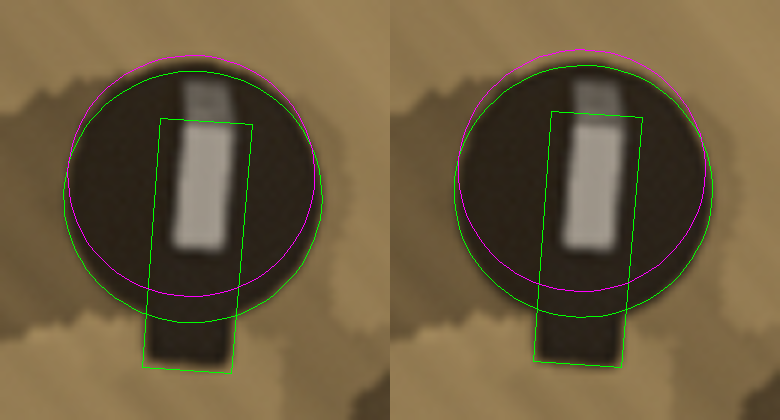

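The valve overlay fits best at (.5077,-.0697) with az 10.7°, and the knob overlay at (.5957,-.2815) with az 45°. I'll grasp the knob there.

```bash
python3 - <<'E'
from h import *
np.set_printoptions(precision=4,suppress=True)
a=np.radians(45)
P,rv=tcp([.5957,-.2815,.12],a,0,-1); bot.goto(P,rv)
P[2]=.0195; bot.line_to(P,rv,0.1); bot.hold(.2)
print(bot.current_ee_pos(),bot.current_contact_force())
bot.set_gripper(0.0,45)
print(bot.current_opening()*92,bot.current_contact_force())
P[2]=.10; bot.line_to(P,rv,0.1)
P,rv=tcp([.5077,-.0697,.17],np.radians(10.7),0,-1); bot.goto(P,rv)
P[2]=.038+.075-.019+.012; bot.line_to(P,rv,0.15); bot.hold(.3)
print(bot.current_ee_pos(),bot.current_contact_force(),bot.current_clock())
for n in ["wrist","scene","top"]:
  c=bot.read_camera(n); cv2.imwrite(f"pics/h_{n}.png",c["pixels"])
  if n!="wrist":
    u,v=(220,232) if n=="scene" else (316,238)
    crop(c["pixels"],u-50,v-50,u+50,v+40,6,f"pics/h_{n}c.png")
E
```

```text
[ 0.5962 -0.2819  0.0204] [-0.177   1.0806  0.9406]
13.99619359479653 [-0.0364 -0.0529  0.0506]
[ 0.5084 -0.07    0.1069] [ 0.1818 -0.3642  0.1484] 26.175
```

View pics/h_wrist.png

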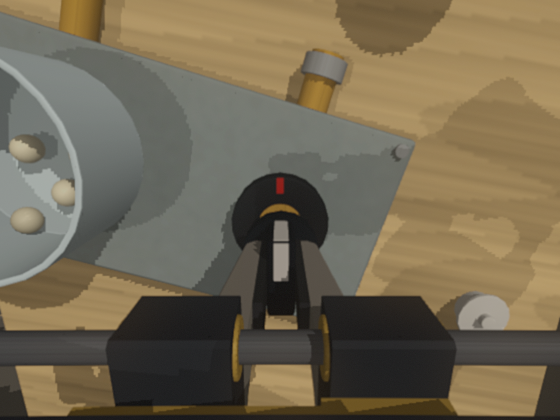

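View pics/h_scenec.png

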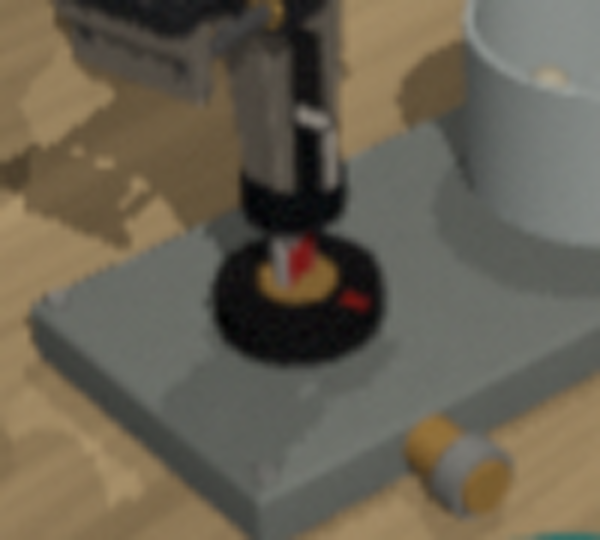

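The white line at (281,250) and the red bar at (280,186) line up vertically, and the scene crop shows the knob centred over the spindle. I'll descend in small steps with force checks.

```bash
python3 - <<'E'
from h import *
np.set_printoptions(precision=4,suppress=True)
P,rv=tcp([.5077,-.0697,0],np.radians(10.7),0,-1)
f0=bot.current_contact_force()
for z in [.096,.092,.090,.088,.086,.084,.082,.080,.078]:
    P[2]=z; bot.line_to(P,rv,0.04); bot.hold(.05); f=bot.current_contact_force()-f0
    e=bot.current_ee_pos(); print(z,f,e,"foot",e[2]-.0204)
    if f[2]>6 or np.hypot(*f[:2])>8: break
print(bot.current_clock())
E
```

```text
0.096 [ 0.6725 -0.3844  0.2105] [ 0.5076 -0.0696  0.0958] foot 0.07535150046589982
0.092 [ 1.4139 -0.8365 -0.1499] [ 0.5076 -0.0697  0.0919] foot 0.07149862963246265
0.09 [ 1.0437 -0.2083  0.8009] [ 0.5077 -0.0697  0.09  ] foot 0.06957023269391135
0.088 [ 0.9966  0.9164 -0.4328] [ 0.5076 -0.0697  0.0879] foot 0.06751253298067783
0.086 [0.8413 0.0088 0.2862] [ 0.5076 -0.0697  0.0859] foot 0.06550500067728643
0.084 [0.752  0.3998 0.3137] [ 0.5076 -0.0697  0.0839] foot 0.06350327874856505
0.082 [ 1.2893 -0.0247  0.3581] [ 0.5076 -0.0697  0.0819] foot 0.061476036083907476
0.08 [ 1.9673 -0.2167  0.4635] [ 0.5076 -0.0697  0.0799] foot 0.059505549460335774
0.078 [ 0.7941 -0.1452  0.458 ] [ 0.5077 -0.0697  0.0779] foot 0.057536304391992255
29.175
```

It slides on freely. Now I'll press it home and down, through the 3 N to 9 N spring travel.

```bash
python3 - <<'E'
from h import *
np.set_printoptions(precision=4,suppress=True)
P,rv=tcp([.5077,-.0697,0],np.radians(10.7),0,-1)
for z in [.077,.076,.075,.074,.073,.072,.071,.070,.069,.068,.067,.066]:
    P[2]=z; bot.line_to(P,rv,0.03); bot.hold(.1); f=bot.current_contact_force()
    e=bot.current_ee_pos(); print(z,f,e,"foot",e[2]-.0204,bot.current_opening()*92)
    if f[2]>16: break
print(bot.current_clock())
E
```

```text
0.077 [-0.9511  0.82    1.1275] [ 0.5079 -0.0698  0.0772] foot 0.05682741519583412 14.016902886540583
0.076 [-0.3447  0.1115  2.2542] [ 0.5079 -0.0698  0.0762] foot 0.055809760648615425 13.852026766134335
0.075 [0.9696 1.0086 3.5039] [ 0.5079 -0.0698  0.0752] foot 0.05480705042228401 13.934565816553743
0.074 [ 0.7877 -0.3856  3.543 ] [ 0.5079 -0.0698  0.0742] foot 0.05378768880375004 13.669230340109594
0.073 [0.9134 0.2575 4.7845] [ 0.5079 -0.0698  0.0732] foot 0.0527598317318696 13.612489676038477
0.072 [ 1.0265 -0.4601  4.902 ] [ 0.5079 -0.0698  0.0723] foot 0.05187440549900829 13.81390914224162
0.071 [-0.7449  0.9247  6.293 ] [ 0.508  -0.0698  0.0714] foot 0.05101043964682371 13.366209638795388
0.07 [-2.7167  1.271  13.3312] [ 0.508  -0.0698  0.0713] foot 0.05092076816909197 13.67409970813591
0.069 [-5.5266  2.0255 19.6227] [ 0.5081 -0.0698  0.0712] foot 0.050819331578497426 13.752760258358443
32.325
```

The force climbs about 3 to 6 N through the spring travel, then hits a hard stop at TCP z=.0713. I'll do a final visual check while holding it down.

```bash
python3 - <<'E'
from h import *
np.set_printoptions(precision=4,suppress=True)
P,rv=tcp([.5077,-.0697,0],np.radians(10.7),0,-1)
P[2]=.0692; bot.line_to(P,rv,.03); bot.hold(.4)
print(bot.current_contact_force(),bot.current_ee_pos(),bot.current_opening()*92)
cs=[bot.read_camera(n)["pixels"] for n in ("scene","wrist")]
a=cv2.resize(cs[0][180:270,170:270],(400,360),interpolation=cv2.INTER_CUBIC)
b=cv2.resize(cs[1],(480,360)); cv2.imwrite("pics/f1.png",np.hstack([a,b[:,80:]])); cv2.imwrite("pics/f2.png",cs[0])
print(bot.current_contact_force(),bot.current_clock())
E
```

```text
[-5.2127  1.2016 18.8968] [ 0.5081 -0.0698  0.0712] 13.902840729516551
[-4.8757  1.1857 19.3853] 33.075
```

View pics/f1.png

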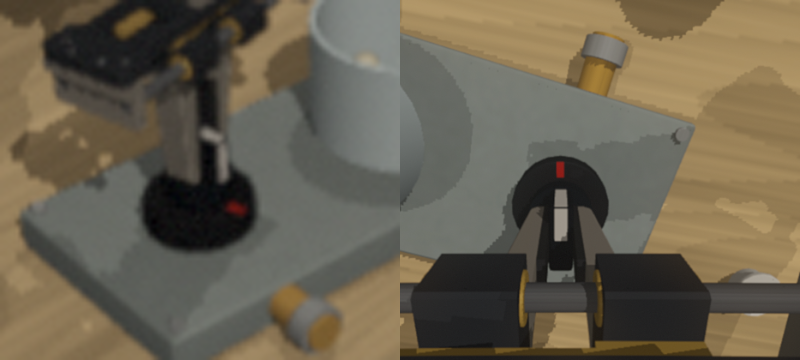

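View pics/f2.png

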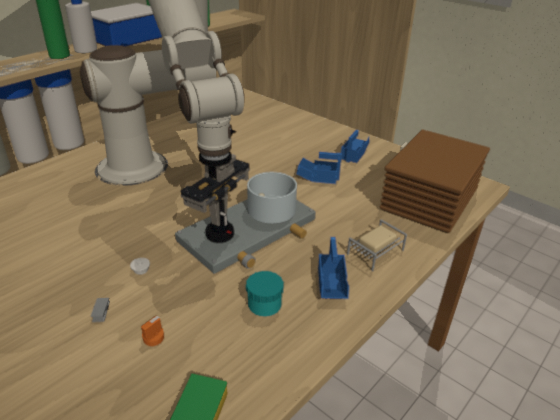

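The knob is seated down on the valve, its white line is in line with the red bar, and the push is a steady 19 N. In the scene view the scoop at (322,168), stopper (140,267), clip (100,310) and tub (265,293) are all in place. I'm handing in.

```bash
python3 - <<'E'
from workcell import bot
bot.job_done(); print(bot.current_clock(),bot.current_contact_force())
E
```

```text
the job is handed in; nothing more can be done
the job is handed in; nothing more can be done
```

I did the job as asked and handed it in at about 33 s on the robot's clock, still holding the knob pressed down.

- **Balls and scoop:** All six balls are in the pot, counted in the top view after pouring. The empty scoop stands upright on its original spot.
- **Knob:** The white line is in line with the valve's red bar, and the knob slid onto the spindle with almost no resistance. It pressed down about 6.5 mm through the spring travel to a hard stop. At hand-in it was held there with about 19 N and a 45 N grip.
- **Bystanders:** The last scene view shows the stopper, clip and tub where they were.

- **Camera disagreement:** The top and wrist cameras disagreed by 3–5 mm on where the valve and knob were. I used the wrist camera for both.
- **Seating height:** The foot height at the stop read 51 mm, against 52 mm expected. That is within my roughly 1 mm grasp-height error.
- **Spring force:** It read about 6 N near the stop, where 9 N was expected at full travel.

I put these last two down to measurement error, because the force then rose sharply to 19 N against the stop.

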